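# Shut off the bag sealer's heat and open the bar cleaner

## Task

I am about to wipe down the sealing bar with the flammable cleaner, so first turn the bag sealer's heat dial fully anticlockwise to its off stop. Then open the cleaner bottle in its holder: press the red safety cap down, keep it pressed while you twist it anticlockwise until it is free, and lift it straight off. Finish still holding the cap level, about 6 cm straight above the open mouth, with the bottle left standing in its holder and the carton, tape roll and tub left where they are.

Things in the scene. Friction and masses are not known exactly. Their poses are not given: they have to be found in the camera images.
- sealer: white impulse bag sealer, fixed: housing 150 (its x) by 120 mm, top 77 mm above the bench, origin under the housing's centre. A 56 mm wide bed runs from it along +x, away from the robot, under a sprung blue press arm: pivot 84 mm from the origin, top 95 mm high, rising to about 180 mm at the far end. The dial is on the housing, 22 mm to -x of its centre.
- dial_grip (a point): on the heat dial's axis, 92.5 mm above the bench, at mid height of its grip bar; turns with the dial. Black disc, 38 mm diameter, 6 mm thick, with an upright bar 36 mm long (this point's x), 11 mm thick (its y); the bar's top is 10 mm above this point, its foot 8 mm below. White pointer line at the bar's -x end.
- heat_dial (a joint): heat dial angle: 0 = off, the anticlockwise end stop (green dot); grows as the dial is turned clockwise seen from above, up to 4.5; starts between 0.6 and 1.4. It stays where it is left and turns with a light drag of 0.04 N m.
- bottle: white square bottle, 84 by 84 mm, 0.35 to 0.7 kg, standing loose with 1.5 mm play in a fixed blue square holder (93 mm wide, 45 mm high, floor 3 mm) that keeps it from turning. Origin at the centre of its underside, 3 mm above the bench, z up; shoulder 108 mm, neck rim 138 mm above the origin; neck 28 mm across with three bayonet ledges.
- bottle_mouth (a point): centre of the bottle neck's rim, on the bottle's axis, 141 mm above the bench.
- cap: red round ribbed safety cap, 48 mm across, 32 mm tall, 40 g, locked on the bottle's neck at the start. Origin at the centre of its underside, z up; its x axis (white line on top) starts along the bottle's x axis. Locked, its underside is 121 mm above the bench, 10 mm above the shoulder and 20 mm below the rim; it cannot be pulled off, nor turned more than about 5 degrees.
- cap_top (a point): centre of the cap's top, 32 mm above its origin. Pressing it down 4 mm or more frees it to turn: a spring resists with 4 N at first, 9 N at 5.5 mm; it bottoms at 6 mm. Kept pressed, it turns anticlockwise seen from above: clear of the ledges at 40 to 80 degrees (aim for 60), hard stop at about 85; clockwise is blocked. Once clear it lifts straight off; side play 1 mm.
- carton: bystander: brown cardboard carton 80 by 65 mm, 60 mm tall, origin at the centre of its underside.
- tape_roll: bystander: roll of clear packing tape lying flat, 96 mm across, 48 mm tall, origin at the centre of its underside.
- tub: bystander: blue plastic tub with white lid 89 by 69 mm, 48 mm tall, origin at the centre of its underside.

How it is judged:
On the way, in this order (a step that is already met when the one before it is completed fails the run):
1. the heat dial is at its off stop, with the cap still locked on the bottle (value of joint heat_dial below 0.1 rad and z of cap in the frame of bottle below 0.121 m and angle between the x axis of cap and the x axis of bottle, either way round below 0.3 rad), for 0.1 s.
2. the cap is pressed down at least 3 mm on the neck by the gripper (z of cap in the frame of bottle below 0.115 m and contact force between the fingers and cap above 1 N and horizontal distance between cap and bottle_mouth below 0.004 m), for 0.05 s.
3. the cap is twisted free, more than 33 degrees, while still on the neck (angle between the x axis of cap and the x axis of bottle, either way round above 0.58 rad and z of cap in the frame of bottle below 0.13 m and horizontal distance between cap and bottle_mouth below 0.006 m), for 0.05 s.
At the end, for the whole second after the job is handed in: Dial within 0.1 rad of off; cap held still and level (14 deg) by the fingers, clear of the bottle, its underside 30 to 120 mm above the mouth and within 30 mm sideways; bottle upright and seated in its holder; carton, tape roll and tub within 30 mm of their start (value of joint heat_dial below 0.1 rad and contact force between the fingers and cap above 1 N and contact force between cap and bottle below 0.1 N and z of cap in the frame of bottle_mouth between 0.03 and 0.12 m and horizontal distance between cap and bottle_mouth below 0.03 m and angle between cap's own z axis and vertical below 0.25 rad and linear speed of each of cap, bottle below 0.03 m/s and height (world z) of bottle below 0.008 m and angle between bottle's own z axis and vertical below 0.08 rad and distance of each of carton, tape_roll, tub from where it was at the start of the episode below 0.03 m); the arm keeps its last pose, push and grip.
It fails at once if the bottle is pulled up out of its holder or tipped (height (world z) of bottle above 0.023 m or angle between bottle's own z axis and vertical above 0.2 rad).
It fails at once if a bystander (carton, tape roll, tub) is pushed away by more than 30 mm or tipped over (distance of any of carton, tape_roll, tub from where it was at the start of the episode above 0.03 m or angle between any of carton, tape_roll, tub's own z axis and vertical above 0.5 rad).
It also fails if it takes over 51 s, if anything falls off the work surface, if the arm or the gripper's body presses on something with over 40 N, if the wrist force passes 120 N, or if a joint passes its speed limit or range.

## Robot

A 6-joint arm with a two-finger parallel gripper is mounted at the origin on the work surface. World frame = base frame: x ahead of the robot, y to its left, z up, the work surface at z = 0. Lengths are in m, angles in rad, forces in N, time in s.
With the tool pointing down it reaches from about 0.35 to 0.775 m from the base axis. Payload 5.5 kg.
Tool frame: the origin (TCP) lies where the fingers leave the gripper's body, on its centre line; the fingertips stand env.tip_reach ahead of it and the grasp point (between the pads) lies 54 mm ahead of it (env.tip_reach is the distance from the TCP to the fingertips, in m); z points along the fingers, y is the line along which they close (so a half turn about z gives the same grasp; the last joint's range is limited). The gripper opens to 85 mm and grips with 20 to 120 N. Pads are 22 mm wide; open, the fingers measure 114 mm over their backs; the gripper's body (76 mm by 85 mm) begins 54 mm behind the grasp point. The pads swing forward as they close: fully open they stand 13 mm farther back than shut.
Start: joints at [-1.263, 0.313, 0.046, 1.304, 0, 1.431], TCP at [0.249, -0.518, 0.304] pointing down, gripper open.
Joint ranges: [-2.76, 2.76], [-0.86, 1.69], [-1.03, 1.26], [-2.2, 2.34], [-1.47, 1.5], [-3.14, 3.14]. Speed limits (rad/s): [2.57, 2.57, 3.14, 3.14, 3.14, 3.14].

## Interface

Orientations are given as a rotation vector (axis times angle).
In Python, from rig import read_state, grab_frame, ticket, env gives the robot as it stands.
- The arm moves only by the tool play_rows, never from a script. Its argument "commands" is a list that holds one entry, the list of rows, each a list of 4 numbers: the shift along the tool's x, y, z in m, then the turn about the tool's z in rad. A call has 1 to 5 rows; each row shifts and turns the commanded pose from where the row before left it, along the tool's axes as they then stand; what a row does not reach is not made up. A row lasts 1/10 s, in which the tool goes at most 50 mm and 8.59 degrees, less where a joint would pass 70% of its speed; a pose out of reach is approached as far as the arm can. A call with a gripper value outside its range is refused whole. "fingers" is the opening, from 0 (shut) to 1 (fully open), set as the call begins (left out, the last holds). The fingers move at their own pace and stop on an object; "squeeze" is the grip in N (left out, the last holds). Time passes only in rows, so rows that do not move let the fingers close. It gives the time, the measured TCP pose, the force, the opening and the grip force at its end, in the units of the state.
- read_state(): the state, without advancing time (a new reading comes with each control period).
- grab_frame(name): name is "scene" or "side" or "wrist"; returns a dict with "image" (384x512x3 uint8, blue, green, red), "z_map" (384x512 float32, m along the optical axis (not along the pixel's ray), 0 where there is no reading), "camera_matrix" (3x3 intrinsics, pixels), "k1" (the pictures are not rectified: a ray, as slopes to the right and down, at radius r is drawn at 1 + k1 r^2 times it, then the intrinsics apply), "camera_from_world" (4x4, takes a point from world to camera coordinates). Camera axes: x right, y up, looking along -z (the intrinsics and any distortion apply to the point x, -y, -z); pixel columns grow to the right and rows downward; lengths in m; the calibration is good to about 2 mm. A picture is of the moment at which its call begins.
- ticket.hand_in(): hands the job in; it is judged then, once.
The state is a dict: "time_s": time; "qpos": joint angles; "joint_velocities": joint speeds; "joint_torque": joint torques, N m; "ee_pos": TCP position; "orientation": TCP orientation; "contact_force": force on the tool from outside, world axes, zero at the start; "moment": the same for the moment, N m; "opening": finger opening in m; "finger_force": force on a finger pad.
Only numpy, scipy, OpenCV 4.12 (cv2) and the standard library are available. Lean on these libraries where they do the work, as an engineer would, in place of code of your own. Each camera call takes 0.05 s, during which the arm holds its last target. There are 200 camera calls.

## Working session

There is one attempt and no reset: what is moved stays moved. The work goes in short steps, Python scripts to look and compute and a tool call to move; the robot and the scene stay as the last step left them, time stands still between calls to the robot, and variables do not carry over. Pictures are saved under pics/ and viewed, at most 10 in all, crops included, and the job is handed in when it is done.

Besides the shell and the picture viewer there is one more tool, called after "Call:" as a command line: name --argument value ..., lists and objects as JSON in quotes. play_rows: Moves the arm, as the interface text tells. Its arguments: {"type":"object","properties":{"commands":{"type":"array","items":{"type":"array","items":{"type":"array","items":{"type":"number"}}}},"fingers":{"type":"number"},"squeeze":{"type":"number"}},"required":["commands"]}

```bash
mkdir -p pics
cat > h.py <<'E'
import numpy as np, cv2
from rig import read_state, grab_frame, ticket, env
from scipy.spatial.transform import Rotation as R
def cam(f):
    T=np.array(f["camera_from_world"]); return T, np.array(f["camera_matrix"]), f["k1"]
def ray(f,u,v):
    T,K,k1=cam(f)
    dist=np.array([k1,0,0,0,0],float)
    p=cv2.undistortPoints(np.array([[[u,v]]],float),K,dist)[0,0]
    d=T[:3,:3].T@np.array([p[0],-p[1],-1.]); o=-T[:3,:3].T@T[:3,3]
    return o,d
def onplane(f,u,v,z):
    o,d=ray(f,u,v); return o+d*(z-o[2])/d[2]
def world(f):
    T,K,k1=cam(f); h,w=f["z_map"].shape
    g=np.stack(np.meshgrid(np.arange(w),np.arange(h)),-1).reshape(-1,1,2).astype(float)
    p=cv2.undistortPoints(g,K,np.array([k1,0,0,0,0],float))[:,0]
    z=f["z_map"].reshape(-1,1); c=np.c_[p[:,0],-p[:,1],-np.ones(len(p))]*z
    return ((c-T[:3,3])@T[:3,:3]).reshape(h,w,3)
E
python3 - <<'E'
from h import *
s=read_state(); print(s,env.tip_reach)
fs={n:grab_frame(n) for n in("scene","side","wrist")}
import pickle; pickle.dump(fs,open("f0.pkl","wb"))
for n,f in fs.items():
    T=f["camera_from_world"]; print(n, -np.array(T)[:3,:3].T@np.array(T)[:3,3], f["k1"])
cv2.imwrite("pics/a.png",np.vstack([fs["scene"]["image"]]))
cv2.imwrite("pics/b.png",np.hstack([cv2.resize(fs[n]["image"],(400,300)) for n in("side","wrist")]))
E
```

```text
{'time_s': 0.0, 'qpos': array([-1.26262970e+00,  3.14037483e-01,  4.49934484e-02,  1.30357754e+00,
        1.54312287e-05,  1.43121269e+00]), 'joint_velocities': array([-1.72922657e-03, -1.14550320e-04, -6.92022964e-04, -4.17221375e-04,
        7.18941988e-05, -1.57869141e-03]), 'joint_torque': array([-1.04946305e-04, -4.80627966e+01,  2.98534119e+01,  1.94042333e-02,
       -1.10353049e-04, -1.85978593e-05]), 'ee_pos': array([ 0.2488317 , -0.51796817,  0.30299355]), 'orientation': array([-3.06141784e+00, -6.97059976e-01,  2.17106905e-04]), 'contact_force': array([ 0.65581402,  0.17461796, -0.25164029]), 'moment': array([0.03785967, 0.01845317, 0.04438225]), 'finger_force': 0.0, 'opening': 0.08511488443709579} 0.0726
scene [1.77760184 0.35268318 1.26258866] -0.12734865118544608
side [0.11343117 0.58266854 0.98943446] -0.026509030805681563
wrist [ 0.31327207 -0.48655052  0.37315571] 0.02428608439939234
```

View pics/a.png

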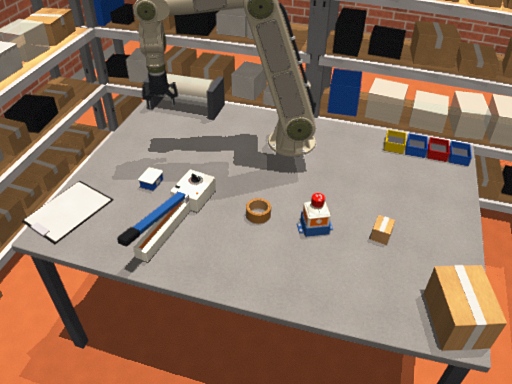

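View pics/b.png

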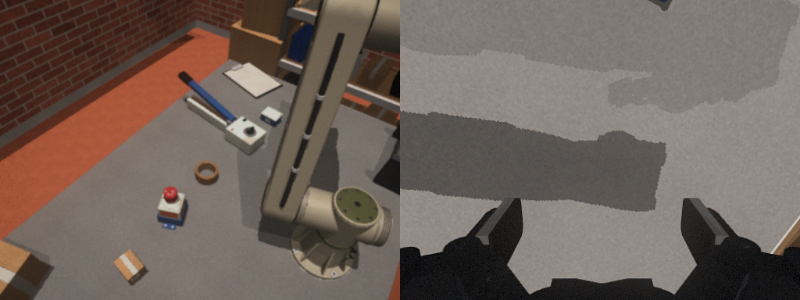

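The scene view shows the sealer housing at about (195,185) with its dial at (196,178). The tub is at (150,180), the tape roll at (258,211), the bottle at (316,218) with its cap at (318,199), and the carton at (382,230). The side view shows the same layout, and the wrist camera sees only empty bench.

Run:
```python
from h import *
import pickle
fs=pickle.load(open("f0.pkl","rb"))
f=fs["scene"]; W=world(f); 
for u,v,n in((258,219,"tape"),(150,178,"tub"),(382,222,"carton"),(318,195,"cap"),(196,178,"dial"),(206,180,"hous"),(330,260,"bench")): print(n,W[v,u].round(3))
for name in("scene","side"):
    f=fs[name]; W=world(f); hsv=cv2.cvtColor(f["image"],cv2.COLOR_BGR2HSV)
    red=((hsv[...,0]<6)|(hsv[...,0]>172))&(hsv[...,1]>170)&(W[...,2]>.11)&(W[...,2]<.18)&(W[...,0]>.3)&(W[...,0]<.9)&(abs(W[...,1])<.6)
    n,l,st,c=cv2.connectedComponentsWithStats(red.astype(np.uint8))
    i=1+st[1:,4].argmax(); P=W[l==i]; P2=P[P[:,2]>P[:,2].max()-.008]
    print(name,"cap",c[i],st[i],P[:,2].max(),P2.mean(0),P2.min(0),P2.max(0), onplane(f,*c[i],.145))
    reg=(W[...,1]<-.1)&(W[...,1]>-.6)&(W[...,0]>.3)&(W[...,0]<.8)
    H=reg&(W[...,2]>.07)&(W[...,2]<.083)&(hsv[...,1]<60)&(hsv[...,2]>120)
    n,l,st,c=cv2.connectedComponentsWithStats(H.astype(np.uint8)); i=1+st[1:,4].argmax()
    print("housing",st[i],c[i],W[l==i].mean(0)); 
    v,u=np.nonzero(l==i); XY=W[l==i][:,:2].astype(np.float32)
    print(cv2.minAreaRect(XY))
    D=reg&(W[...,2]>.08)&(W[...,2]<.108)&(hsv[...,2]<90)
    n,l,st,c=cv2.connectedComponentsWithStats(D.astype(np.uint8))
    for i in range(1,n):
        if st[i,4]>15: print("dark",st[i],c[i],W[l==i].mean(0),W[l==i].max(0))
    B=reg&(W[...,2]>.09)&(W[...,2]<.3)&(hsv[...,0]>95)&(hsv[...,0]<125)&(hsv[...,1]>120)
    XY=W[B][:,:2]
    if len(XY): print("arm",len(XY),XY.mean(0), cv2.fitLine(XY.astype(np.float32),cv2.DIST_HUBER,0,.01,.01).ravel())
    y=slice(None)
```

```text
tape [0.565 0.005 0.024]
tub [ 0.486 -0.481  0.045]
carton [0.487 0.457 0.064]
cap [0.513 0.213 0.155]
dial [ 0.485 -0.273  0.094]
hous [ 0.466 -0.24   0.077]
bench [0.666 0.301 0.001]
scene cap [317.390625 200.09375 ] [312 193  13  14 128] 0.15636932615331176 [0.52379152 0.21530127 0.15172585] [0.49625803 0.19270543 0.14837536] [0.54437358 0.23623675 0.15636933] [0.5289954  0.21479828 0.145     ]
housing [171 170  43  31 573] [193.23385689 184.86910995] [ 0.50556872 -0.27774963  0.07506529]
((0.501650333404541, -0.283008873462677), (0.12234646826982498, 0.15504741668701172), 82.4393081665039)
dark [191 174   9   9  49] [194.79591837 178.20408163] [ 0.48295677 -0.27925355  0.09020246] [ 0.49690479 -0.26115024  0.10729064]
dark [164 197  20  18  57] [173.89473684 205.36842105] [ 0.65654467 -0.2903115   0.09529497] [ 0.7149639  -0.28043383  0.10707463]
arm 379 [ 0.6998173 -0.3076188] [ 0.99285036 -0.11936581  0.7306309  -0.30984676]
side cap [218.08181818 246.62727273] [211 240  15  14 110] 0.1564555458049363 [0.51281689 0.21515214 0.15275671] [0.49234824 0.19356994 0.14864797] [0.53622261 0.23719616 0.15645555] [0.51597812 0.21212669 0.145     ]
housing [289 149  52  37 824] [313.57038835 167.        ] [ 0.49653799 -0.27599061  0.07585711]
((0.49723780155181885, -0.2819684147834778), (0.11991088837385178, 0.15074145793914795), 80.60850524902344)
dark [263 130  31  24  98] [280.30612245 143.45918367] [ 0.64965072 -0.28782027  0.09561567] [ 0.7371895  -0.27736409  0.10791293]
dark [315 163  10  10  69] [320.15942029 167.04347826] [ 0.47113035 -0.27525232  0.09079121] [ 0.49194328 -0.25993415  0.10406448]
arm 357 [ 0.68430317 -0.30834354] [ 0.989938   -0.14150156  0.68430316 -0.30834353]
```

Call:
play_rows --commands '[[[0.04,-0.018,0,0],[0.04,-0.018,0,0],[0.04,-0.018,0,0],[0.04,-0.018,0,0],[0.04,-0.018,0,0]]]'

```text
time_s: 0.65
ee_pos: [0.391, -0.3491, 0.3037]
orientation: [-3.063, -0.697, 0.0]
contact_force: [0.6, -0.0, 0.4]
opening: 0.0852
finger_force: 0.0
```

Call:
play_rows --commands '[[[0.04,-0.018,0,0],[0,0,0,0]]]'

```text
time_s: 0.85
ee_pos: [0.4208, -0.3131, 0.3038]
orientation: [-3.06, -0.707, -0.001]
contact_force: [0.1, 0.1, -0.5]
opening: 0.0855
finger_force: 0.0
```

```bash
cat >> h.py <<'E'
def pose():
    s=read_state(); return np.array(s["ee_pos"]),R.from_rotvec(s["orientation"]).as_matrix(),s
def yaw(M): return np.arctan2(M[1,0],M[0,0])
def delta(x,y):
    p,M,s=pose(); return M.T@np.array([x-p[0],y-p[1],0])
E
python3 - <<'E'
from h import *
f=grab_frame("wrist"); p,M,s=pose(); print(p,M.round(3),s["qpos"].round(3))
import pickle; pickle.dump(f,open("w1.pkl","wb"))
cv2.imwrite("pics/c.png",f["image"])
E
```

```text
[ 0.41979341 -0.31491354  0.3037429 ] [[ 0.899  0.437 -0.   ]
 [ 0.437 -0.899  0.   ]
 [-0.    -0.    -1.   ]] [-0.797  0.216 -0.084  1.272  0.     1.892]
```

View pics/c.png

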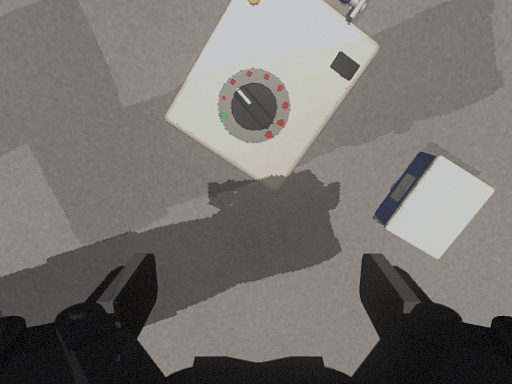

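The wrist view shows the dial disc centred at about (254,106). Its white pointer runs from (238,91) to (250,102) and the bar's far end is near (271,123). The green off dot is at (224,116).

Run:
```python
from h import *
import pickle
f=pickle.load(open("w1.pkl","rb")); hsv=cv2.cvtColor(f["image"],cv2.COLOR_BGR2HSV); W=world(f)
roi=np.zeros((384,512),bool); roi[60:155,205:300]=1
d=roi&(hsv[...,2]<95)&(W[...,2]>.07); print("dark pts z",np.percentile(W[d][:,2],[5,50,95]))
D=cv2.morphologyEx(d.astype(np.uint8),cv2.MORPH_OPEN,np.ones((7,7)))
n,l,st,c=cv2.connectedComponentsWithStats(D); i=1+st[1:,4].argmax(); print(st[i],c[i])
disc=roi&(W[...,2]>.079)
pd=W[l==i]; print("disc mean",pd.mean(0), cv2.minEnclosingCircle(pd[:,:2].astype(np.float32)))
bar=roi&(W[...,2]>.095); P=W[bar][:,:2].astype(np.float32); print("bar",len(P),cv2.minAreaRect(P),P.mean(0))
g=roi&(hsv[...,0]>45)&(hsv[...,0]<80)&(hsv[...,1]>80)
v,u=np.nonzero(g); G=onplane(f,u.mean(),v.mean(),.077); 
C=onplane(f,254,106,.085); Pt=onplane(f,238,91,.1025); Pe=onplane(f,250,102,.1025)
print("green",u.mean(),v.mean(),G,"C",C,"ptr",Pt,Pe)
a=lambda p,q:np.degrees(np.arctan2(*(p-q)[[1,0]]))
print("green ang",a(G,C),"pointer ang",a(Pt,Pe),"tool yaw",np.degrees(yaw(pose()[1])))
b=(hsv[...,2]>150)&(hsv[...,1]<60)&(W[...,2]>.072)&(W[...,2]<.081); print(cv2.minAreaRect(W[b][:,:2].astype(np.float32)))
```

```text
dark pts z [0.08342878 0.08512988 0.10309839]
[ 232   83   44   47 1576] [254.59263959 107.2036802 ]
disc mean [ 0.47688833 -0.2815333   0.09152555] ((0.47659602761268616, -0.2818608582019806), 0.01988821290433407)
bar 718 ((0.478091835975647, -0.28092238306999207), (0.036782003939151764, 0.013099699281156063), 68.76774597167969) [ 0.47752738 -0.28037658]
green 223.72413793103448 115.41379310344827 [ 0.4591362  -0.26109329  0.077     ] C [ 0.47741767 -0.28068526  0.085     ] ptr [ 0.48239674 -0.2651228   0.1025    ] [ 0.47918283 -0.27670491  0.1025    ]
green ang 133.01822465510998 pointer ang 74.49125492075291 tool yaw 25.93771724825402
((0.4989848732948303, -0.2832382023334503), (0.11801794916391373, 0.1481626033782959), 81.82617950439453)
```

Call:
play_rows --commands '[[[0.0334,-0.003,0,0],[0.0334,-0.003,0,0],[0,0,0.02,-0.14],[0,0,0.02,-0.14],[0,0,0.02,-0.14]]]' --fingers 0.5

```text
time_s: 1.4
ee_pos: [0.4758, -0.2837, 0.243]
orientation: [2.847, 1.328, -0.001]
contact_force: [0.4, -0.1, 0.4]
opening: 0.0427
finger_force: 0.0
```

Call:
play_rows --commands '[[[0,0,0.02,-0.14],[0,0,0.02,-0.14],[0,0,0,-0.069],[0,0,0,0]]]'

```text
time_s: 1.8
ee_pos: [0.4751, -0.2836, 0.2028]
orientation: [-2.578, -1.792, 0.001]
contact_force: [-0.8, -0.6, 0.2]
opening: 0.0426
finger_force: 0.0
```

Run:
```python
from h import *
p,M,s=pose(); print(p,M.round(3),np.degrees(yaw(M)),s["qpos"].round(3)); print(delta(.4775,-.2807),s["opening"])
```

```text
[ 0.47507862 -0.28359669  0.2028178 ] [[ 0.348  0.937 -0.002]
 [ 0.937 -0.348  0.001]
 [ 0.    -0.002 -1.   ]] 69.62322349441472 [-0.683  0.323 -0.193  1.056 -0.     1.243]
[ 3.55852445e-03  1.26125224e-03 -1.41411303e-06] 0.04262418547970279
```

Call:
play_rows --commands '[[[0.0036,0.0013,0.02,0],[0,0,0.02,0],[0,0,0.002,0],[0,0,0,0]]]'

```text
time_s: 2.2
ee_pos: [0.4782, -0.2803, 0.162]
orientation: [-2.579, -1.793, 0.001]
contact_force: [-0.7, 0.0, 0.8]
opening: 0.0429
finger_force: 0.0
```

Call:
play_rows --commands '[[[0,0,0,0],[0,0,0,0],[0,0,0,0],[0,0,0,0]]]' --fingers 0 --squeeze 25

```text
time_s: 2.6
ee_pos: [0.4773, -0.2798, 0.1631]
orientation: [-2.578, -1.794, 0.004]
contact_force: [-6.7, 0.5, 6.0]
opening: 0.0101
finger_force: 28.6
```

Call:
play_rows --commands '[[[0,0,-0.001,-0.14],[0,0,0,-0.14],[0,0,0,-0.14],[0,0,0,-0.14],[0,0,0,-0.14]]]'

```text
time_s: 3.1
ee_pos: [0.4761, -0.2797, 0.1631]
orientation: [-1.798, -2.571, 0.006]
contact_force: [-9.7, -1.3, 3.4]
opening: 0.0103
finger_force: 28.1
```

Call:
play_rows --commands '[[[0,0,0,-0.14],[0,0,0,-0.14],[0,0,0,0]]]'

```text
time_s: 3.4
ee_pos: [0.4757, -0.2799, 0.1631]
orientation: [-1.425, -2.794, 0.006]
contact_force: [-9.5, -2.3, 3.7]
opening: 0.0096
finger_force: 28.2
```

Run:
```python
from h import *
p,M,s=pose(); print(p,np.degrees(yaw(M)),s["qpos"].round(3),s["moment"],s["contact_force"],s["opening"])
```

```text
[ 0.47567552 -0.27991954  0.16309771] 125.94562661106573 [-0.675  0.355 -0.253  0.967 -0.005  0.268] [-3.75881898e-01  2.11763720e+00  1.70454252e-03] [-9.53218847 -2.2740481   3.73123821] 0.009587045700569268
```

Call:
play_rows --commands '[[[0,0,0,-0.07],[0,0,0,-0.07],[0,0,0,0]]]'

```text
time_s: 3.7
ee_pos: [0.4755, -0.2801, 0.1631]
orientation: [-1.23, -2.884, 0.006]
contact_force: [-10.6, -2.2, 2.9]
opening: 0.0104
finger_force: 32.4
```

Run:
```python
from h import *
p,M,s=pose(); print(np.degrees(yaw(M)),s["qpos"].round(3),s["moment"],s["contact_force"],s["opening"])
```

```text
133.79411243686624 [-0.676  0.355 -0.253  0.968 -0.005  0.131] [-0.36085217  2.18271796 -0.53502718] [-10.62592647  -2.16844028   2.85994377] 0.010396661815953497
```

Call:
play_rows --commands '[[[0,0,0,-0.05],[0,0,0,0]]]'

```text
time_s: 3.9
ee_pos: [0.4755, -0.28, 0.1632]
orientation: [-1.16, -2.913, 0.005]
contact_force: [-10.7, -1.9, 4.4]
opening: 0.0101
finger_force: 47.2
```

Call:
play_rows --commands '[[[0,0,0,0],[0,0,0,0],[0,0,-0.04,0],[0,0,-0.05,0],[0,0,-0.05,0]]]' --fingers 0.6

```text
time_s: 4.4
ee_pos: [0.4788, -0.2795, 0.3047]
orientation: [1.157, 2.92, 0.0]
contact_force: [1.4, -1.7, 0.8]
opening: 0.0513
finger_force: 0.0
```

Run:
```python
from h import *
s1=grab_frame("scene"); p,M,s=pose(); print(p,np.degrees(yaw(M)),s["qpos"].round(3))
f=grab_frame("side"); 
a=cv2.resize(s1["image"][150:220,150:240],None,fx=4,fy=4,interpolation=cv2.INTER_CUBIC)
b=cv2.resize(f["image"][140:210,275:365],None,fx=4,fy=4,interpolation=cv2.INTER_CUBIC)
cv2.imwrite("pics/d.png",np.hstack([a,b]))
w=grab_frame("wrist"); cv2.imwrite("pics/d.png",cv2.resize(w["image"],(512,384)))
W=world(w); bar=(W[...,2]>.095)&(W[...,2]<.106)&(np.hypot(W[...,0]-.4775,W[...,1]+.2807)<.025)
print(bar.sum()); 
if bar.sum()>20: print(cv2.minAreaRect(W[bar][:,:2].astype(np.float32)))
```

```text
[ 0.48100172 -0.28124712  0.31436493] 136.78491197502407 [-0.673  0.266  0.007  1.298  0.     0.081]
556
((0.47641292214393616, -0.27967119216918945), (0.010981075465679169, 0.03644498437643051), 41.94178009033203)
```

View pics/d.png

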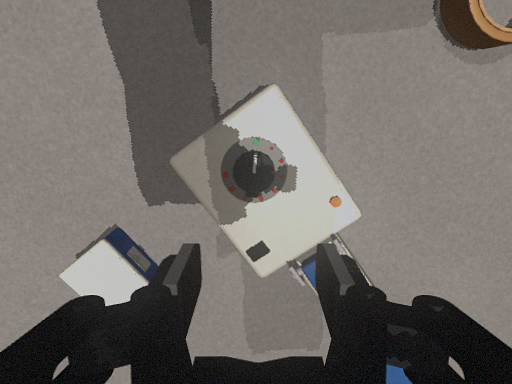

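The wrist view shows the white pointer at (254,160) lined up with the green dot at (256,141), so the dial is at its off stop. Next I move over to the bottle.

Call:
play_rows --commands '[[[0.026,0.0322,0,0],[0.026,0.0322,0,0],[0.026,0.0322,0,0],[0.026,0.0322,0,0],[0.026,0.0322,0,0]]]' --fingers 1

```text
time_s: 5.05
ee_pos: [0.494, -0.0717, 0.302]
orientation: [-1.158, -2.92, -0.0]
contact_force: [0.7, -0.0, -1.0]
opening: 0.0857
finger_force: 0.0
```

Call:
play_rows --commands '[[[0.026,0.0322,0,0],[0.026,0.0322,0,0],[0.026,0.0322,0,0],[0.026,0.0322,0,0],[0.026,0.0322,0,0]]]'

```text
time_s: 5.55
ee_pos: [0.5095, 0.1348, 0.302]
orientation: [-1.157, -2.92, 0.0]
contact_force: [0.6, -0.5, 0.6]
opening: 0.0851
finger_force: 0.0
```

Call:
play_rows --commands '[[[0.026,0.0322,0,0],[0.026,0.0322,0,0],[0,0,0,0],[0,0,0,0]]]'

```text
time_s: 5.95
ee_pos: [0.5156, 0.2164, 0.3017]
orientation: [-1.153, -2.921, 0.002]
contact_force: [0.5, -0.3, 0.4]
opening: 0.0852
finger_force: 0.0
```

Run:
```python
from h import *
f=grab_frame("wrist"); p,M,s=pose(); print(p,np.degrees(yaw(M)),s["qpos"].round(3))
cv2.imwrite("pics/e.png",f["image"])
W=world(f); hsv=cv2.cvtColor(f["image"],cv2.COLOR_BGR2HSV)
red=((hsv[...,0]<8)|(hsv[...,0]>172))&(hsv[...,1]>120)&(W[...,2]>.1)
near=(W[...,2]>.148)&(W[...,2]<.158)&(np.hypot(W[...,0]-.518,W[...,1]-.214)<.045)
P=W[near]; print(near.sum(),red.sum(),P.mean(0),cv2.minEnclosingCircle(P[:,:2].astype(np.float32)))
c=cv2.minEnclosingCircle(P[:,:2].astype(np.float32))[0]; print(delta(*c))
cv2.imwrite("pics/e.png",f["image"])
```

```text
[0.5156939  0.21547909 0.30196506] 136.80814863318946 [ 0.252  0.283  0.     1.289 -0.     1.006]
3911 3700 [0.5166343  0.21598472 0.1529111 ] ((0.5176758766174316, 0.21536265313625336), 0.024847334250807762)
[-1.52468709e-03  1.27165860e-03 -2.67488701e-06]
```

View pics/e.png

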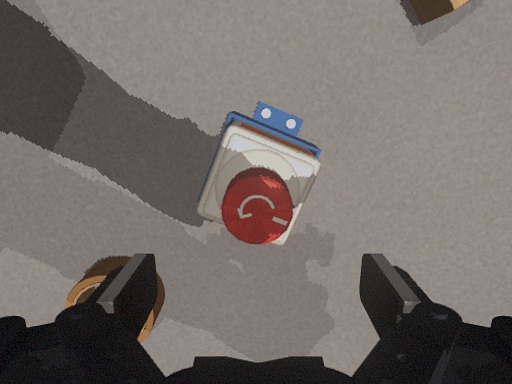

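The wrist view shows the red cap centred at about (258,205), with its white line pointing right and the bottle's shoulder behind it. The measured cap top is 0.153 m high, as specified, with a radius of 24.8 mm. Next I descend and grip it.

Call:
play_rows --commands '[[[-0.0015,0.001,0.03,0],[0,0,0.03,0],[0,0,0.03,0],[0,0,0.015,0],[0,0,0,0]]]'

```text
time_s: 6.5
ee_pos: [0.5163, 0.2131, 0.1951]
orientation: [-1.159, -2.915, 0.006]
contact_force: [-0.9, -0.2, -0.1]
opening: 0.0856
finger_force: 0.0
```

Call:
play_rows --commands '[[[0,0,0,0],[0,0,0,0],[0,0,0,0],[0,0,0,0]]]' --fingers 0 --squeeze 50

```text
time_s: 6.9
ee_pos: [0.5182, 0.2147, 0.1992]
orientation: [1.158, 2.919, -0.0]
contact_force: [-1.3, -1.3, 3.8]
opening: 0.0469
finger_force: 53.1
```

Call:
play_rows --commands '[[[0,0,0.003,0],[0,0,0.003,0],[0,0,0,0],[0,0,0,0]]]'

```text
time_s: 7.3
ee_pos: [0.5183, 0.2148, 0.1935]
orientation: [1.157, 2.918, 0.0]
contact_force: [-1.5, -4.5, 8.5]
opening: 0.0468
finger_force: 53.6
```

Call:
play_rows --commands '[[[0,0,0.0007,-0.13],[0,0,0,-0.13],[0,0,0,-0.13],[0,0,0,-0.13]]]'

```text
time_s: 7.7
ee_pos: [0.5184, 0.2151, 0.1933]
orientation: [0.36, 3.118, 0.001]
contact_force: [-4.0, -4.1, 10.5]
opening: 0.0468
finger_force: 53.9
```

Run:
```python
from h import *
p,M,s=pose(); print(p,np.degrees(yaw(M)),s["moment"],s["contact_force"],s["opening"])
```

```text
[0.51838518 0.21511566 0.19333037] 166.84522361667555 [-0.50863707  0.69990108 -0.12653382] [-4.00891984 -4.1265885  10.49830459] 0.0467539490065301
```

Call:
play_rows --commands '[[[0,0,0,-0.13],[0,0,0,-0.13],[0,0,0,-0.13],[0,0,0,-0.14],[0,0,0,0]]]'

```text
time_s: 8.2
ee_pos: [0.5182, 0.2152, 0.1933]
orientation: [-0.467, 3.104, -0.0]
contact_force: [-3.4, -2.6, 11.6]
opening: 0.0469
finger_force: 53.9
```

Run:
```python
from h import *
f=grab_frame("wrist"); p,M,s=pose(); print(p,np.degrees(yaw(M)),s["moment"],s["contact_force"],s["opening"])
cv2.imwrite("pics/g.png",f["image"])
```

```text
[0.51824783 0.2152231  0.19334161] -163.03045722177185 [-0.49573959  0.75033674  0.11939537] [-4.147519   -3.25740028 11.59206755] 0.04688559036905552
```

View pics/g.png

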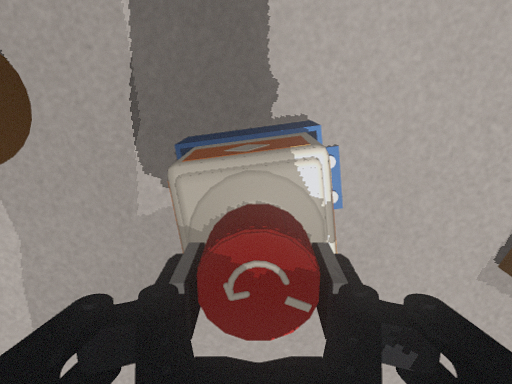

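The wrist view shows the cap between the pads, with its white line at (298,303) in the same place relative to the gripper. The bottle has turned in view, so the cap twisted about 60° with the fingers. I'll lift gently first.

Call:
play_rows --commands '[[[0,0,-0.004,0],[0,0,-0.004,0],[0,0,-0.004,0],[0,0,0,0]]]'

```text
time_s: 8.65
ee_pos: [0.5181, 0.2153, 0.2036]
orientation: [-0.462, 3.107, 0.0]
contact_force: [-0.0, -1.0, 0.4]
opening: 0.0466
finger_force: 52.6
```

Call:
play_rows --commands '[[[0,0,-0.015,0],[0,0,-0.02,0],[0,0,-0.02,0],[0,0,-0.014,0],[0,0,-0.006,0]]]'

```text
time_s: 9.15
ee_pos: [0.5185, 0.2155, 0.2793]
orientation: [-0.462, 3.105, 0.001]
contact_force: [0.3, -0.4, -0.5]
opening: 0.0471
finger_force: 52.6
```

Call:
play_rows --commands '[[[0,0,0,0],[0,0,0,0],[0,0,0,0],[0,0,0,0]]]'

```text
time_s: 9.55
ee_pos: [0.5175, 0.215, 0.2772]
orientation: [0.462, -3.106, 0.0]
contact_force: [0.2, -0.4, -0.1]
opening: 0.0468
finger_force: 52.6
```

Run:
```python
from h import *
f=grab_frame("side"); g=grab_frame("scene"); p,M,s=pose(); print(p,s["contact_force"],s["opening"],s["finger_force"])
a=cv2.resize(f["image"][190:310,160:290],(390,360)); b=cv2.resize(g["image"][150:250,260:370],(396,360))
cv2.imwrite("pics/i.png",np.hstack([a,b]))
for q in(f,g):
    W=world(q); hsv=cv2.cvtColor(q["image"],cv2.COLOR_BGR2HSV)
    r=((hsv[...,0]<6)|(hsv[...,0]>172))&(hsv[...,1]>170)&(np.hypot(W[...,0]-.518,W[...,1]-.215)<.05)&(W[...,2]>.15)
    print(r.sum(),np.percentile(W[r][:,2],[2,98]))
```

```text
[0.51765294 0.21502421 0.27754898] [ 0.15321477 -0.40231169 -1.2920423 ] 0.04684598920042111 52.58138494100422
23 [0.22748369 0.23283827]
132 [0.20349961 0.23319414]
```

View pics/i.png

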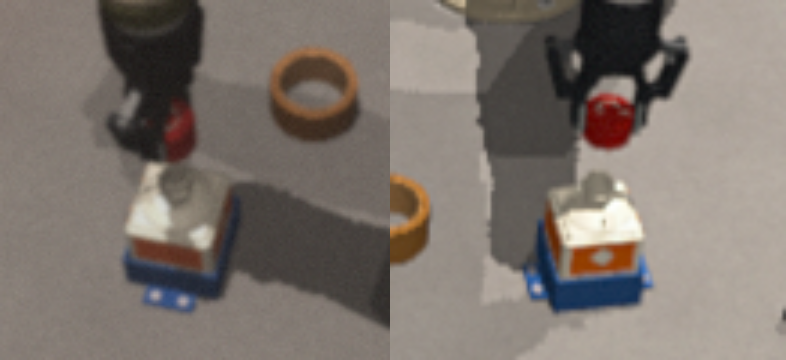

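Both views show the cap held level, at (178,130) on the left and (608,120) on the right. It is clear above the open neck, with its underside at about 0.20 m, and the bottle is seated in its holder.

```bash
python3 -c "
from h import *
print(ticket.hand_in())"
```

```text
the job is handed in; nothing more can be done
None
```

I turned the heat dial to its off stop, then pressed, twisted and lifted the cap off; it is held level about 6 cm above the open mouth, the bottle is still in its holder, nothing touched the carton, tape roll or tub, and the job is handed in (no verdict was shown).

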